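# Load a lemon into the gravity slicer

## Task

Load the slicer: pull the end weight fully to the top of its rod and swing its arm clear, then lay the lemon in the trough of the chute. Swing the arm back over the chute and let the end weight down gently so that its plate bears on the lemon and holds it against the gauge plate. Leave the limes and the lidded cup where they are.

Things in the scene. Friction and masses are not known exactly. Their poses are not given: they have to be found in the camera images.
- chute: Fixed feed chute of the slicer. Origin: middle of its floor at the lower end, on the gauge face. y runs down the chute, 30 degrees below level; z is normal to the floor; x points across to the guide rod, away from the robot. A steel trough 213 mm long (y -213 to 0) and 84 mm wide: flat 8 mm either side of the middle, then rising at 25 degrees to rolled rims 16 mm high.
- gauge (a point): Middle of the face of the flat aluminium gauge plate that closes the lower end of the chute (chute y = 0, square to it). Plate and the round blade beside it stand up to 88 and 102 mm in chute z; the plate spans chute x -80 to +50 mm, the blade +50 to +166 mm. This point is at chute x -15, z 50 mm.
- rod_point (a point): Point on the guide rod's axis where the arm's hub sits with the end weight at the top (chute x 85, y -215, z 40 mm). The rod runs parallel to the chute's y; the arm swings about it. A trough-shaped guide wraps the rod's underside from y -206 mm down (33 mm radius); a bracket holds the rod 38 mm farther up (y -253).
- pusher_slide (a joint): End weight along the rod, m: 0 at the top stop, 0.112 at the bottom; grows down the chute. Runs down by its own weight when let go. The hub's lug keys it to the guide: the arm can swing only when pulled fully against the top stop (under 0.003); lower it is held over the chute. Swung aside, the lug rests on the guide's upper end and keeps the end weight up (about 0.004).
- pusher_arm (a joint): Swing of the end weight's arm about the rod, rad: 0 = over the chute (stop), 2.0 = clear, leaning outward past upright on its stop. Positive turns about the chute's +y: the plate lifts off the tray, up and over to the far side of the rod. Let go, it falls to the stop on its side of about 1.4 rad.
- handle (a point): Centre of the black grip of the end weight: a barrel 24 mm thick and 58 mm long, parallel to the rod (chute y), at the arm's end; take it across its thickness. It turns freely on its pin, so a hand can hold it fast while the arm swings. At swing 0 it lies 100 mm from the rod axis toward chute -x, 35 mm above it in chute z and 37 mm farther up the chute than the hub.
- pusher_plate: Toothed steel plate of the end weight, 46 (x) by 6 (y) by 40 (z) mm, 90 mm farther down the chute than the grip's centre. Origin: its centre; axes parallel to the chute's at swing 0, centre then on the chute's middle line 32 mm above the floor. Teeth stand 3 mm out of its +y face and do not bite. The end weight with arm weighs about 0.45 kg.
- lemon: Yellow lemon, 83 mm long (its x axis) and 58 mm thick, 0.13 kg, lying on the worktop; the largest of the three loose fruits and the only pointed one. Origin at its underside, 29 mm under its centre.
- lemon_center (a point): Centre of the lemon.
- lime_a: Green lime, 57 by 46 by 45 mm, on the worktop; leave it. Origin at its underside.
- lime_b: Green lime, 55 by 46 by 45 mm, on the worktop; leave it. Origin at its underside.
- deli_cup: Lidded plastic cup, 72 mm across, 70 mm high, on the worktop at the back of the worktop; leave it. Origin at its underside.
There are look-alikes about, which are no part of the job. What is shaped like the lemon but turquoise is not meant.

How it is judged (in metres and radians):
On the way, in this order (a step that is already met when the one before it is completed fails the run):
1. the arm is swung clear of the chute (value of joint pusher_arm above 1.75 rad), for 0.2 s.
2. the lemon lies in the trough of the chute, let go, with the arm still clear (value of joint pusher_arm above 1.75 rad and x of lemon_center in the frame of chute between -0.025 and 0.025 m and z of lemon_center in the frame of chute between 0.015 and 0.05 m and y of lemon_center in the frame of chute between -0.17 and -0.015 m and contact force between the fingers and lemon below 0.05 N), for 0.2 s.
At the end, for the whole second after the job is handed in: Arm over the chute (under 0.12 rad), its plate bearing on the lemon (over 0.2 N); lemon in the trough (centre within 25 mm of its middle line and 15 to 50 mm above its floor) against the gauge plate (centre within 50 mm of it); lemon and end weight at rest (value of joint pusher_arm below 0.12 rad and contact force between pusher_plate and lemon above 0.2 N and y of lemon_center in the frame of chute above -0.05 m and x of lemon_center in the frame of chute between -0.025 and 0.025 m and z of lemon_center in the frame of chute between 0.015 and 0.05 m and linear speed of lemon below 0.02 m/s and velocity of joint pusher_slide between -0.02 and 0.02 m/s); the robot touches nothing.
It fails at once if the end weight is slammed or forced onto the lemon (over 40 N) (contact force between pusher_plate and lemon above 40 N).
It fails at once if a lime is moved more than 30 mm (distance of any of lime_a, lime_b from where it was at the start of the episode above 0.03 m).
It fails at once if the cup is moved more than 20 mm or tipped (distance of deli_cup from where it was at the start of the episode above 0.02 m or angle between deli_cup's own z axis and vertical above 0.3 rad).
It also fails if it takes over 72 s, if anything falls off the work surface, if the arm or the gripper's body presses on something with over 40 N, if the wrist force passes 120 N, or if a joint passes its speed limit or range.

## Robot

A 6-joint arm with a two-finger parallel gripper is mounted at the origin on a cart in front of the work surface, level with it; the furniture and walls round the work are solid. World frame = base frame: x ahead of the robot, y to its left, z up, the work surface at z = 0. Lengths are in mm, angles in rad, forces in N, time in s.
With the tool pointing down it reaches from about 350 to 875 mm from the base axis. Payload 4.2 kg.
Tool frame: the origin (TCP) lies midway between the tips of the shut fingers; the grasp point (between the pads) lies 19 mm behind it (arm.grasp_offset is the distance from the TCP to the grasp point, in mm); z points along the fingers, y is the direction in which the jaws open and shut (so a half turn about z gives the same grasp; the last joint's range is limited). The gripper opens to 85 mm and grips with 20 to 120 N. Pads are 22 mm wide; open, the fingers measure 114 mm over their backs; the gripper's body (76 mm by 85 mm) begins 54 mm behind the grasp point. The pads swing forward as they close: fully open they stand 13 mm farther back than shut.
Start: joints at [-0.866, 0.385, 0.008, 0, -1.194, -0.259], TCP at [269.499, -563.888, 231.312] pointing down, gripper open.
Joint ranges: [-3.14, 3.14], [-1.21, 2.06], [-1.07, 1.41], [-3.16, 2.05], [-2.99, -0.16], [-3.1, 3.1]. Speed limits (rad/s): [2.79, 2.79, 3.14, 3.14, 3.14, 3.14].

## Interface

Orientations are given as a unit quaternion [x, y, z, w].
In Python, from bench import arm gives the robot as it stands.
- The arm moves only by the tool move_arm, never from a script. Its argument "moves" is a list of rows, each an object with "gripper": the gripper's target within -1 to 1 (fully open at 1, half-way at 0, shut at -1); "xyz": the shift along the tool's x, y, z in cm, a list of three; "angular": the turn, a rotation vector about the tool's x, y, z in rad, a list of three. In form: [{"gripper": gripper, "xyz": [dx, dy, dz], "angular": [wx, wy, wz]}, ...]. A call has 1 to 10 rows; each row is the pose to reach, as a shift and turn from the pose commanded when the call began, along the tool's axes at that moment; what a row does not reach only later rows make up. A row lasts 1/8 s, in which the tool goes at most 62.5 mm and 10.7 degrees, less where a joint would pass 70% of its speed; a pose out of reach is approached as far as the arm can. A call with a gripper value outside its range is refused whole. The fingers move at their own pace and stop on an object; the grip force is fixed at half the most. Time passes only in rows, so rows that repeat a pose let the fingers close. It gives the time, the measured TCP pose, the force and the opening at its end, in the units of the state.
- arm.read_state(): the state, without advancing time (a new reading comes with each control period).
- arm.get_image(name): name is "scene" or "top" or "wrist"; returns (picture, depth): 384x512x3 uint8, blue, green, red; 384x512 float32, mm along the optical axis (not along the pixel's ray), 0 where there is no reading.
- arm.get_calibration(name): a dict with "camera_matrix" (3x3 intrinsics, pixels), "R" (3x3) and "t" (3): a world point X has camera coordinates R X + t. Camera axes: x right, y down, z forward; pixel columns grow to the right and rows downward; lengths in mm; the calibration is good to about 2 mm. The wrist camera is an equidistant fisheye: a pixel r from the principal point sees the ray r / f radians off the axis. A picture is of the moment at which its call begins: read the wrist's pose just before it. get_calibration takes no time and is no camera call; for the wrist camera it gives the pose at the moment of the call.
- arm.job_done(): hands the job in, once; it reports no verdict.
The state is a dict: "clock": time; "joints": joint angles; "joint_vel": joint speeds; "joint_efforts": joint torques, N m; "position": TCP position; "ee_rot": TCP orientation; "contact_force": force on the tool from outside, world axes, zero at the start; "wrist_torque": the same for the moment, N m; "gripper_width": finger opening in mm.
Only numpy, scipy, OpenCV 4.12 (cv2) and the standard library are available. Lean on these libraries where they do the work, as an engineer would, in place of code of your own. Each camera call takes 0.05 s, during which the arm holds its last target. There are 200 camera calls.

## Working session

There is one attempt and no reset: what is moved stays moved. The work goes in short steps, Python scripts to look and compute and a tool call to move; the robot and the scene stay as the last step left them, time stands still between calls to the robot, and variables do not carry over. Pictures are saved under pics/ and viewed, about 8 in all and at most 12, crops included, and the job is handed in when it is done.

Besides the shell and the picture viewer there is one more tool, called after "Call:" as name([rows], argument=value, ...), one row to a line, values as JSON. move_arm: Moves the arm, as the interface text tells. Its arguments: {"type":"object","properties":{"moves":{"type":"array","items":{"type":"object","properties":{"gripper":{"type":"number"},"xyz":{"type":"array","items":{"type":"number"}},"angular":{"type":"array","items":{"type":"number"}}}}}},"required":["moves"]}

```bash
mkdir -p pics; ls
cat > h.py <<'E'
import numpy as np, cv2
from bench import arm
from scipy.spatial.transform import Rotation as Rn
def cloud(n):
    p,d=arm.get_image(n); c=arm.get_calibration(n)
    K,R,t=[np.array(c[k],float) for k in("camera_matrix","R","t")]
    v,u=np.mgrid[:d.shape[0],:d.shape[1]]
    x=(u-K[0,2])/K[0,0];y=(v-K[1,2])/K[1,1]
    P=(np.dstack([x*d,y*d,d])-t.ravel())@R
    P[d==0]=np.nan
    return p,d,P
E
python3 - <<'E'
from h import *
for n in("scene","top"):
    p,d,P=cloud(n); np.savez(n+".npz",p=p,P=P); cv2.imwrite(f"pics/{n}0.png",p)
    c=arm.get_calibration(n); print(n,c)
print(arm.read_state(),arm.grasp_offset)
E
```

```text
pics
scene {'camera_matrix': array([[424.48834565,   0.        , 250.25720177],
       [  0.        , 424.48834565, 188.4372302 ],
       [  0.        ,   0.        ,   1.        ]]), 'R': array([[-0.78849005, -0.61498749, -0.00859229],
       [-0.31093919,  0.41063807, -0.85714246],
       [ 0.53066021, -0.67317662, -0.51500775]]), 't': array([366.85438259, 362.12243801, 820.87012846])}
top {'camera_matrix': array([[378.56919678,   0.        , 257.38885587],
       [  0.        , 378.56919678, 190.62313744],
       [  0.        ,   0.        ,   1.        ]]), 'R': array([[-0.01719669, -0.99941178, -0.02967112],
       [-0.99483065,  0.02007319, -0.09954419],
       [ 0.10008123,  0.02780591, -0.99459066]]), 't': array([ -54.8166411 ,  572.10753818, 1138.25732774])}
{'clock': 0.1, 'joints': array([-8.66389636e-01,  3.85492611e-01,  6.77503481e-03, -4.74086752e-04,
       -1.19402227e+00, -2.58603101e-01]), 'joint_vel': array([-0.0005115 , -0.00064464,  0.0030957 ,  0.0023285 , -0.00146234,
       -0.00041836]), 'joint_efforts': array([-3.41250907e-04, -3.93320131e+01,  1.88929313e+01,  4.19798702e+00,
       -2.58857704e-03,  3.15663314e-06]), 'position': array([ 269.28840516, -563.42748133,  230.32227632]), 'ee_rot': array([-2.20975179e-01,  9.75278923e-01,  9.63307583e-04, -2.54755224e-04]), 'contact_force': array([-0.59027389,  0.50267615, -0.16337426]), 'wrist_torque': array([ 0.01436672,  0.009788  , -0.01673836]), 'gripper_width': 85.3181678609274} 18.700000000000003
```

```bash
python3 -c "
import cv2,numpy as np
a=cv2.imread('pics/scene0.png');b=cv2.imread('pics/top0.png')
cv2.imwrite('pics/both.png',cv2.resize(np.vstack([a,b]),(400*1,600)) )"
```

```text
(no output)
```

View pics/scene0.png

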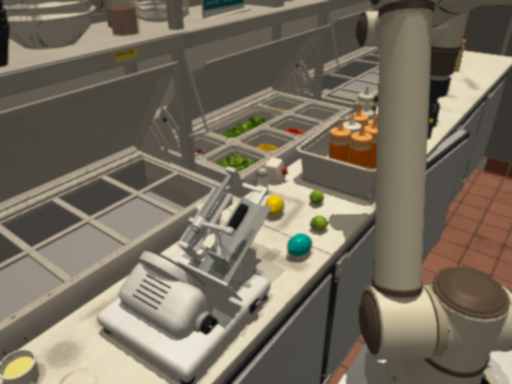

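View pics/top0.png

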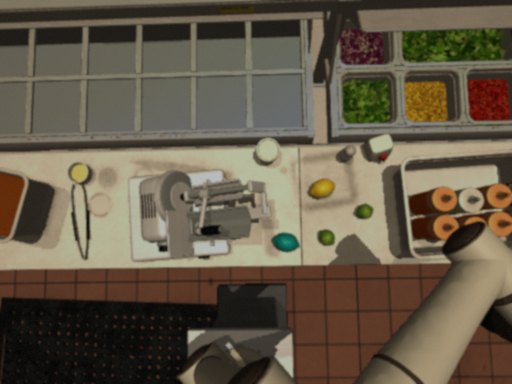

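Run:
```python
from h import *
t=np.load("top.npz");s=np.load("scene.npz")
a=cv2.resize(t["p"][140:270,120:390],None,fx=2.9,fy=2.9,interpolation=cv2.INTER_CUBIC)[:,:790]
b=cv2.resize(s["p"][160:380,95:345],None,fx=3,fy=2.7,interpolation=cv2.INTER_CUBIC)[:590,:790]
cv2.imwrite("pics/top_c.png",a);cv2.imwrite("pics/scene_c.png",b)
for n,z in(("top",t),("scene",s)):
    h=cv2.cvtColor(z["p"],cv2.COLOR_BGR2HSV);P=z["P"]
    for nm,lo,hi in(("yel",20,33),("grn",34,60),("turq",80,100)):
        m=((h[...,0]>=lo)&(h[...,0]<=hi)&(h[...,1]>120)&(h[...,2]>60)).astype(np.uint8)
        k,L,st,c=cv2.connectedComponentsWithStats(m)
        for i in range(1,k):
            if st[i,4]>40:
                q=P[L==i];q=q[~np.isnan(q[:,0])]
                if len(q)==0:continue
                lo_,hi_=np.percentile(q,[3,97],axis=0)
                if hi_[0]>1000 or hi_[2]>150 :continue
                w,v=np.linalg.eigh(np.cov(q[:,:2].T))
                print(n,nm,c[i].round(),st[i,4],lo_.round(),hi_.round(),"long",np.degrees(np.arctan2(v[1,1],v[0,1])).round(), (np.sqrt(w)*4).round())
```

```text
top yel [435.  88.] 81 [ 877. -664.  -13.] [ 913. -621.   -1.] long 130.0 [25. 59.]
top yel [417. 104.] 548 [ 792. -640.  -15.] [ 909. -548.    3.] long -156.0 [ 97. 156.]
top yel [ 78. 172.] 185 [619. 477.  22.] [663. 517.  30.] long 165.0 [46. 52.]
top yel [322. 188.] 358 [ 549. -294.   35.] [ 597. -229.   60.] long 108.0 [54. 75.]
top grn [367. 102.] 1297 [ 786. -480.    3.] [ 916. -350.   38.] long 176.0 [156. 162.]
top grn [365. 210.] 130 [ 487. -406.   34.] [ 520. -372.   47.] long 114.0 [37. 40.]
top grn [327. 237.] 146 [ 408. -290.   33.] [ 444. -255.   48.] long -139.0 [35. 48.]
top turq [286. 242.] 308 [ 393. -178.   40.] [ 434. -116.   60.] long 76.0 [49. 71.]
scene yel [267. 147.] 97 [ 840. -672.  -12.] [ 920. -604.    6.] long 161.0 [ 69. 100.]
scene yel [275. 205.] 270 [ 546. -274.   16.] [ 594. -222.   59.] long 123.0 [ 49. 153.]
scene yel [ 17. 366.] 333 [631. 474.  24.] [664. 516.  28.] long 82.0 [37. 50.]
scene grn [236. 162.] 318 [ 805. -476.   11.] [ 906. -362.   45.] long 124.0 [117. 132.]
scene grn [316. 197.] 128 [ 483. -392.   18.] [ 512. -361.   45.] long 49.0 [33. 37.]
scene grn [319. 223.] 171 [ 404. -273.   17.] [ 439. -246.   46.] long -151.0 [27. 44.]
scene turq [299. 245.] 386 [ 386. -157.   22.] [ 428. -109.   58.] long 55.0 [41. 62.]
```

View pics/top_c.png

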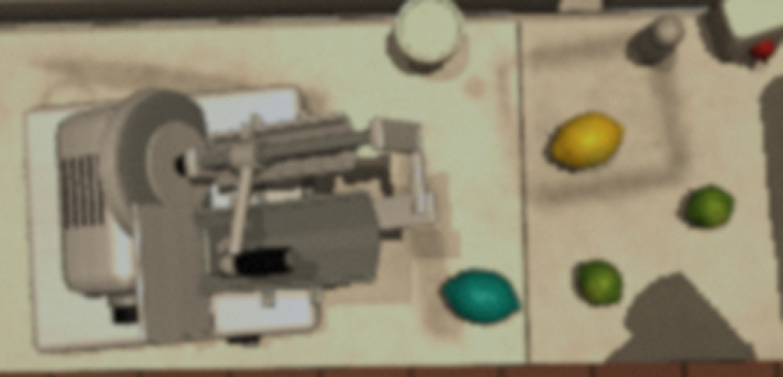

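View pics/scene_c.png

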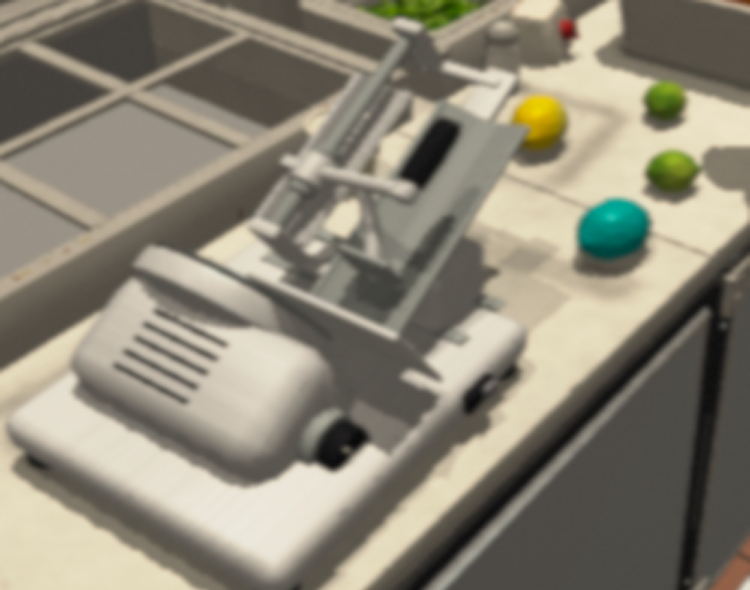

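```bash
cat > fit.py <<'E'
from h import *
from scipy.optimize import least_squares
t=np.load("top.npz");s=np.load("scene.npz")
def Rc(yaw,a=np.radians(30)):
    # chute axes as columns; x=+X,y=+Y down 30
    return Rn.from_euler("zx",[yaw,-a]).as_matrix()
if __name__=="__main__":
    T=t["P"]
    for u,v in((210,230),(195,225),(235,220),(245,210),(245,238),(250,188),(205,190),(175,230)): print((u,v),T[v,u].round())
    reg=T[208:241,192:251].reshape(-1,3); m=t["p"][208:241,192:251].max(2).ravel()>60
    S=s["P"]; 
    sm=np.zeros(S.shape[:2],np.uint8)
    poly=np.array([[510,120],[395,330],[330,290],[430,200],[480,100]])/[3,2.7]+[95,160]
    cv2.fillPoly(sm,[poly.astype(int)],1)
    q1=reg[m]; q2=S[sm>0]
    for nm,q in(("top",q1),("scene",q2),("both",np.vstack([q1,q2]))):
        q=q[~np.isnan(q[:,0])]
        def prof(x): return np.clip((abs(x)-8)*np.tan(np.radians(25)),0,16)
        def res(p,q=q):
            c=(q-[p[0],150,p[1]])@Rc(p[2],p[3] if len(p)>3 else np.radians(30)); return (c[:,2]-prof(c[:,0]))
        best=None
        for x0 in(400,430,460):
          for y in(-.1,.1):
            r=least_squares(res,[x0,50,y,np.radians(30)],loss="soft_l1",f_scale=2)
            if best is None or r.cost<best.cost:best=r
        p=best.x; print(nm,p.round(3),"deg",np.degrees(p[2:]).round(1),best.cost/len(q),len(q))
        c=(q-[p[0],150,p[1]])@Rc(p[2],p[3]); ok=abs(c[:,2]-prof(c[:,0]))<4
        print(" ok",ok.mean()," y",np.percentile(c[ok,1],[0,1,2,50,98,99,100]).round()," x",np.percentile(c[ok,0],[0,2,98,100]).round())
E
python3 fit.py
```

```text
(210, 230) [453.  51. 227.]
(195, 225) [467. 106. 138.]
(235, 220) [479.  -7. 162.]
(245, 210) [504. -36. 188.]
(245, 238) [426. -24.  -0.]
(250, 188) [555. -54. 255.]
(205, 190) [560.  71. 180.]
(175, 230) [455. 164. 129.]
top [4.55761e+02 7.03790e+01 8.60000e-02 5.22000e-01] deg [ 4.9 29.9] 35.026546491050034 1755
 ok 0.7321937321937322  y [-233. -230. -229. -163.  -46.  -41.  -33.]  x [-42. -39.  43.  47.]
scene [4.61179e+02 7.26420e+01 7.20000e-02 5.14000e-01] deg [ 4.1 29.4] 12.623603232653974 1374
 ok 0.8697234352256187  y [-226. -224. -221. -107.  -33.  -31.  -25.]  x [-36. -31.  25.  31.]
both [460.474  72.197  -3.076   0.515] deg [-176.2   29.5] 25.33390611278376 3129
 ok 0.7884308085650368  y [ 26.  33.  35. 140. 226. 228. 231.]  x [-43. -38.  38.  42.]
```

```bash
cat >> fit.py <<'E'
    def prof(x): return np.clip((abs(x)-8)*np.tan(np.radians(25)),0,16)
    def res2(p):
        out=[]
        for q in(q1,q2):
            q=q[~np.isnan(q[:,0])]; c=(q-[p[0],150,p[1]])@Rc(p[2]); out.append((c[:,2]-prof(c[:,0])))
        return np.concatenate(out)
    r=least_squares(res2,[458,71,.08],loss="soft_l1",f_scale=2);p=r.x;print(p)
    for nm,z in(("top",t),("scene",s)):
        C=(z["P"]-[p[0],150,p[1]])@Rc(p[2])
        x,y,zz=C[...,0],C[...,1],C[...,2]
        ok=(abs(zz-prof(x))<5)&(abs(x)<30)
        print(nm,"upper edge",[np.percentile(y[ok&(abs(x-a)<8)&(y<-150)],[0,1,3]).round() for a in(-20,0,20)])
        g=(x>-70)&(x<40)&(zz>25)&(zz<85)&(y>-60)&(y<30); print(" gauge face y hist",np.histogram(y[g],bins=np.arange(-60,31,5)))
        b=(z["p"].max(2)<45)&(abs(x)<70)&(zz>40)&(zz<110)&(y<0)&(y>-260)
        print(" handle",b.sum(),np.nanpercentile(C[b],[3,50,97],axis=0).round())
        for yb in range(-250,-60,30):
            w=(abs(y-yb)<10)&(x>60)&(x<110)&(zz>20)&(zz<90)
            if w.sum()>5: print("  rod y",yb,w.sum(),np.percentile(x[w],[5,50,95]).round(),np.percentile(zz[w],[50,90]).round(), x[w][zz[w]>np.percentile(zz[w],85)].mean().round())
E
python3 fit.py | tail -32
```

```text
ok 0.8697234352256187  y [-226. -224. -221. -107.  -33.  -31.  -25.]  x [-36. -31.  25.  31.]
both [460.474  72.197  -3.076   0.515] deg [-176.2   29.5] 25.33390611278376 3129
 ok 0.7884308085650368  y [ 26.  33.  35. 140. 226. 228. 231.]  x [-43. -38.  38.  42.]
[4.60866595e+02 7.08554008e+01 6.23641938e-02]
top upper edge [array([-231., -230., -229.]), array([-231., -231., -229.]), array([-231., -230., -229.])]
 gauge face y hist (array([  0,   0,   0,   0,   0,   0,   0,   9, 508,  85,   0,   6,   5,
         7,  10,  67,  41,  50]), array([-60, -55, -50, -45, -40, -35, -30, -25, -20, -15, -10,  -5,   0,
         5,  10,  15,  20,  25,  30]))
 handle 141 [[ -27. -184.   76.]
 [ -18. -160.   83.]
 [  -8. -134.   86.]]
  rod y -250 35 [78. 84. 90.] [47. 50.] 83.0
  rod y -220 101 [ 63.  84. 107.] [28. 49.] 84.0
  rod y -190 108 [ 63.  85. 107.] [29. 49.] 84.0
  rod y -160 103 [ 64.  83. 108.] [28. 48.] 84.0
  rod y -130 167 [ 63.  83. 107.] [47. 56.] 81.0
  rod y -100 37 [ 69.  88. 109.] [46. 54.] 83.0
  rod y -70 134 [ 66.  83. 107.] [38. 54.] 87.0
scene upper edge [array([-226., -226., -225.]), array([-226., -225., -224.]), array([-227., -227., -226.])]
 gauge face y hist (array([ 38,   0,   0,   0,   0,   0,   0,   0,   0,   5, 217,  29,  60,
        65,  61,  66,  85,  96]), array([-60, -55, -50, -45, -40, -35, -30, -25, -20, -15, -10,  -5,   0,
         5,  10,  15,  20,  25,  30]))
 handle 193 [[ -28. -176.   77.]
 [ -22. -151.   84.]
 [ -12. -127.   88.]]
  rod y -250 52 [76. 80. 87.] [49. 52.] 79.0
  rod y -220 102 [ 64.  82. 107.] [40. 50.] 83.0
  rod y -190 154 [ 62.  82. 107.] [32. 50.] 83.0
  rod y -160 156 [ 62.  81. 107.] [32. 50.] 82.0
  rod y -130 111 [ 64.  79. 108.] [51. 58.] 82.0
  rod y -100 187 [ 63.  79. 107.] [40. 54.] 83.0
  rod y -70 149 [ 63.  80. 108.] [33. 50.] 84.0
```

```bash
cat >> h.py <<'E'
yaw=0.066
RC=Rn.from_euler("zx",[yaw,-np.radians(30)]).as_matrix()
O=np.array([460.,150.,70.9])+RC@[0,-15,0]
def cw(*c): return O+RC@np.array(c,float)
def handle(th,slide):
    x,z=-100,35
    return (85+x*np.cos(th)+z*np.sin(th), -252+slide, 40-x*np.sin(th)+z*np.cos(th))
ty=np.array([-np.cos(yaw),-np.sin(yaw),0])
def Rt(y,z): return np.column_stack([np.cross(y,z),y,z])
DOWN=Rt(ty,np.array([0,0,-1.]))
TILT=Rt(-RC[:,0],-RC[:,2])
def rel(targets,Rtar=DOWN,off=18.7,pose=None):
    "grasp-point world targets -> tool shift cm, rotvec"
    s=arm.read_state(); p=np.array(s["position"]);R=Rn.from_quat(s["ee_rot"]).as_matrix()
    if pose is not None: p,R=pose
    w=Rn.from_matrix(R.T@Rtar).as_rotvec().round(3)
    print("clk",round(s["clock"],2),"tcp",p.round(1),"F",np.round(s["contact_force"],1),"w",round(s["gripper_width"],1),"rot",w)
    for g in targets:
        T=np.array(g)+Rtar[:,2]*off
        print("  ",T.round(),"xyz",(R.T@(T-p)/10).round(2))
E
python3 - <<'E'
from h import *
print(O.round(1),DOWN.round(2))
h=cw(*handle(0,112));print("handle",h.round(),"top",cw(*handle(0,0)).round(),"clear",cw(*handle(2,0)).round())
rel([np.r_[400,-300,420],h+[0,0,150],h+[0,0,60],h])
E
```

```text
[461.  137.   78.4] [[ 0.07 -1.    0.  ]
 [-1.   -0.07  0.  ]
 [ 0.    0.   -1.  ]]
handle [455.  53. 214.] top [463. -44. 270.] clear [636. -13. 300.]
clk 0.1 tcp [ 269.3 -563.4  230.3] F [-0.6  0.5 -0.2] w 85.3 rot [ 2.000e-03  1.000e-03 -1.191e+00]
   [ 400. -300.  401.] xyz [-23.15  18.17 -17.06]
   [455.  53. 345.] xyz [-43.34  47.6  -11.37]
   [455.  53. 255.] xyz [-43.34  47.58  -2.37]
   [455.  53. 195.] xyz [-43.34  47.57   3.63]
```

Call:
move_arm([
  {"gripper":1,"xyz":[0,0,-6],"angular":[0,0,0]},
  {"gripper":1,"xyz":[0,0,-12],"angular":[0,0,-0.15]},
  {"gripper":1,"xyz":[-4,3,-17],"angular":[0,0,-0.3]},
  {"gripper":1,"xyz":[-8,7,-17],"angular":[0,0,-0.45]},
  {"gripper":1,"xyz":[-12,11,-17],"angular":[0,0,-0.6]},
  {"gripper":1,"xyz":[-16,15,-17],"angular":[0,0,-0.75]},
  {"gripper":1,"xyz":[-20,19,-17],"angular":[0,0,-0.9]},
  {"gripper":1,"xyz":[-24,23,-17],"angular":[0,0,-1.05]},
  {"gripper":1,"xyz":[-28,27,-17],"angular":[0,0,-1.19]},
  {"gripper":1,"xyz":[-28,27,-17],"angular":[0,0,-1.19]},
])

```text
clock: 1.35
position: [406.4, -196.5, 401.1]
ee_rot: [0.732, -0.681, -0.0, -0.0]
contact_force: [-0.3, -0.3, 0.4]
gripper_width: 85.6
```

Run:
```python
from h import *
h=cw(*handle(0,112));rel([h+[0,0,150],h+[0,0,60],h]);print(arm.read_state()["joints"].round(2))
```

```text
clk 1.35 tcp [ 406.4 -196.5  401.1] F [-0.3 -0.3  0.4] w 85.6 rot [-0.     0.001  0.006]
   [455.  53. 345.] xyz [-24.51  -6.66   5.63]
   [455.  53. 255.] xyz [-24.5   -6.66  14.63]
   [455.  53. 195.] xyz [-24.5   -6.66  20.63]
[-0.09  0.   -0.06 -0.   -1.51  0.16]
```

Call:
move_arm([
  {"gripper":1,"xyz":[-6,-1.5,0],"angular":[0,0,0]},
  {"gripper":1,"xyz":[-12,-3,2],"angular":[0,0,0]},
  {"gripper":1,"xyz":[-18,-5,4],"angular":[0,0,0]},
  {"gripper":1,"xyz":[-24.5,-6.7,6],"angular":[0,0,0]},
  {"gripper":1,"xyz":[-24.5,-6.7,11],"angular":[0,0,0]},
  {"gripper":1,"xyz":[-24.5,-6.7,14.6],"angular":[0,0,0]},
  {"gripper":1,"xyz":[-24.5,-6.7,14.6],"angular":[0,0,0]},
])

```text
clock: 2.22
position: [455.0, 48.1, 252.7]
ee_rot: [0.729, -0.684, -0.001, 0.003]
contact_force: [-0.6, 0.9, 1.7]
gripper_width: 85.5
```

Run:
```python
from h import *
h=cw(*handle(0,112));rel([h])
p,d=arm.get_image("wrist");cv2.imwrite("pics/w1.png",p)
```

```text
clk 2.23 tcp [455.   48.1 252.7] F [-0.6  0.9  1.7] w 85.5 rot [ 0.007 -0.003 -0.002]
   [455.  53. 195.] xyz [-0.47 -0.09  5.77]
```

View pics/w1.png

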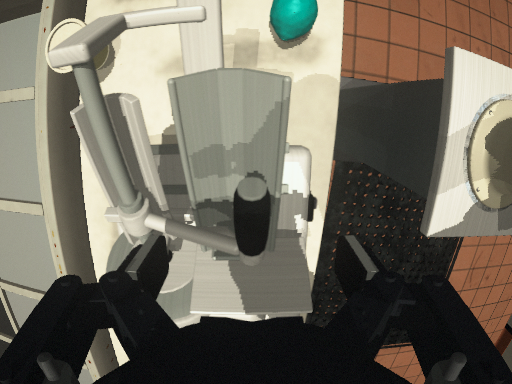

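Call:
move_arm([
  {"gripper":1,"xyz":[-0.2,-0.1,3],"angular":[0,0,0]},
  {"gripper":1,"xyz":[-0.2,-0.1,5.8],"angular":[0,0,0]},
  {"gripper":1,"xyz":[-0.2,-0.1,5.8],"angular":[0,0,0]},
  {"gripper":-1,"xyz":[-0.2,-0.1,5.8],"angular":[0,0,0]},
  {"gripper":-1,"xyz":[-0.2,-0.1,5.8],"angular":[0,0,0]},
  {"gripper":-1,"xyz":[-0.2,-0.1,5.8],"angular":[0,0,0]},
  {"gripper":-1,"xyz":[-0.2,-0.1,5.8],"angular":[0,0,0]},
  {"gripper":-1,"xyz":[-0.2,-0.1,5.8],"angular":[0,0,0]},
])

```text
clock: 3.28
position: [454.3, 49.8, 196.5]
ee_rot: [0.729, -0.684, -0.002, 0.004]
contact_force: [-6.0, -2.4, 1.7]
gripper_width: 21.8
```

Run:
```python
from h import *
s=arm.read_state();R=Rn.from_quat(s["ee_rot"]).as_matrix()
rel([cw(*handle(0,112))])
for d in(-40,-80,-112,-118): print(d,(R.T@(RC@[0,d,0])/10).round(2))
```

```text
clk 3.27 tcp [454.3  49.8 196.5] F [-6.  -2.4  1.7] w 21.8 rot [ 0.008 -0.003 -0.002]
   [455.  53. 195.] xyz [-0.28 -0.12  0.15]
-40 [ 3.47 -0.03 -1.99]
-80 [ 6.94 -0.05 -3.97]
-112 [ 9.72 -0.07 -5.56]
-118 [10.24 -0.08 -5.86]
```

Call:
move_arm([
  {"gripper":-1,"xyz":[1.3,0,-0.75],"angular":[0,0,0]},
  {"gripper":-1,"xyz":[3,0,-1.7],"angular":[0,0,0]},
  {"gripper":-1,"xyz":[4.8,0,-2.75],"angular":[0,0,0]},
  {"gripper":-1,"xyz":[6.5,0,-3.7],"angular":[0,0,0]},
  {"gripper":-1,"xyz":[8.2,0,-4.7],"angular":[0,0,0]},
  {"gripper":-1,"xyz":[9.2,0,-5.3],"angular":[0,0,0]},
  {"gripper":-1,"xyz":[9.7,0,-5.55],"angular":[0,0,0]},
  {"gripper":-1,"xyz":[10.1,0,-5.8],"angular":[0,0,0]},
  {"gripper":-1,"xyz":[10.1,0,-5.8],"angular":[0,0,0]},
])

```text
clock: 4.4
position: [461.5, -48.8, 253.7]
ee_rot: [0.73, -0.684, -0.003, 0.001]
contact_force: [-4.7, 5.2, -2.8]
gripper_width: 21.4
```

Run:
```python
from h import *
s=arm.read_state();R=Rn.from_quat(s["ee_rot"]).as_matrix();p=np.array(s["position"])-R[:,2]*18.7
print("grasp in chute",((p-O)@RC).round(1),"Fchute",(s["contact_force"]@RC).round(1),s["gripper_width"])
h0=np.array(handle(0,0))
for th in np.arange(.1,2.01,.1): print(round(th,2),(R.T@(RC@(np.array(handle(th,0))-h0))/10).round(2))
```

```text
grasp in chute [ -16.3 -257.5   75.1] Fchute [-4.3  6.2  0.1] 21.353050979224143
0.1 [-0.49 -0.43 -0.84]
0.2 [-0.95 -0.95 -1.63]
0.3 [-1.39 -1.56 -2.38]
0.4 [-1.8  -2.25 -3.07]
0.5 [-2.17 -3.02 -3.7 ]
0.6 [-2.49 -3.86 -4.26]
0.7 [-2.78 -4.76 -4.74]
0.8 [-3.02 -5.71 -5.14]
0.9 [-3.21 -6.7  -5.46]
1.0 [-3.35 -7.72 -5.69]
1.1 [-3.44 -8.77 -5.83]
1.2 [-3.48 -9.83 -5.87]
1.3 [ -3.46 -10.88  -5.83]
1.4 [ -3.39 -11.93  -5.7 ]
1.5 [ -3.27 -12.96  -5.47]
1.6 [ -3.1  -13.96  -5.16]
1.7 [ -2.88 -14.91  -4.77]
1.8 [ -2.61 -15.82  -4.29]
1.9 [ -2.29 -16.67  -3.74]
2.0 [ -1.94 -17.45  -3.12]
```

Call:
move_arm([
  {"gripper":-1,"xyz":[0.3,0,-0.2],"angular":[0,0,0]},
  {"gripper":-1,"xyz":[0.3,0,-0.2],"angular":[0,0,0]},
  {"gripper":-1,"xyz":[0.3,0,-0.2],"angular":[0,0,0]},
])

```text
clock: 4.78
position: [462.2, -50.0, 254.6]
ee_rot: [0.73, -0.683, -0.004, 0.0]
contact_force: [-3.0, 9.4, -7.1]
gripper_width: 21.3
```

```bash
cat >> h.py <<'E'
def st():
    s=arm.read_state();R=Rn.from_quat(s["ee_rot"]).as_matrix();p=np.array(s["position"])-R[:,2]*18.7
    g=(p-O)@RC; print("clk",round(s["clock"],2),"grasp chute",g.round(1),"Fchute",(s["contact_force"]@RC).round(1),"w",round(s["gripper_width"],1),"th",round(np.arctan2(g[2]-40,85-g[0])-np.arctan2(35,100),3)); return g
E
python3 -c "
from h import *
st()"
```

```text
clk 4.78 grasp chute [ -15.8 -259.    75.2] Fchute [-2.2 11.9 -1.5] w 21.3 th -0.001
```

Call:
move_arm([
  {"gripper":-1,"xyz":[-0.5,-0.43,-0.84],"angular":[0,0,0]},
  {"gripper":-1,"xyz":[-0.95,-0.95,-1.63],"angular":[0,0,0]},
  {"gripper":-1,"xyz":[-1.4,-1.56,-2.38],"angular":[0,0,0]},
  {"gripper":-1,"xyz":[-1.8,-2.25,-3.07],"angular":[0,0,0]},
  {"gripper":-1,"xyz":[-2.17,-3.0,-3.7],"angular":[0,0,0]},
  {"gripper":-1,"xyz":[-2.5,-3.86,-4.26],"angular":[0,0,0]},
  {"gripper":-1,"xyz":[-2.78,-4.76,-4.74],"angular":[0,0,0]},
  {"gripper":-1,"xyz":[-3.0,-5.7,-5.14],"angular":[0,0,0]},
  {"gripper":-1,"xyz":[-3.0,-5.7,-5.14],"angular":[0,0,0]},
])

```text
clock: 5.9
position: [519.3, -15.6, 308.2]
ee_rot: [0.73, -0.683, -0.002, -0.002]
contact_force: [-3.9, 10.8, 0.4]
gripper_width: 21.9
```

Run:
```python
from h import *
st()
s=arm.read_state();R=Rn.from_quat(s["ee_rot"]).as_matrix()
h0=np.array(handle(.8,0))
for th in np.arange(.9,2.06,.1): print(round(th,2),(R.T@(RC@(np.array(handle(th,0))-h0))/10).round(2))
```

```text
clk 5.9 grasp chute [  41.3 -259.8  138.9] Fchute [-3.3  9.4  5.8] w 21.9 th 0.818
0.9 [-0.19 -0.99 -0.31]
1.0 [-0.33 -2.02 -0.53]
1.1 [-0.42 -3.07 -0.67]
1.2 [-0.45 -4.12 -0.71]
1.3 [-0.43 -5.18 -0.66]
1.4 [-0.36 -6.23 -0.52]
1.5 [-0.24 -7.26 -0.29]
1.6 [-0.06 -8.25  0.03]
1.7 [ 0.17 -9.21  0.43]
1.8 [  0.44 -10.11   0.91]
1.9 [  0.75 -10.95   1.46]
2.0 [  1.11 -11.73   2.09]
```

Swing tracks well (0.82 rad). Continue to clear.

Call:
move_arm([
  {"gripper":-1,"xyz":[-0.33,-2.0,-0.53],"angular":[0,0,0]},
  {"gripper":-1,"xyz":[-0.42,-3.1,-0.67],"angular":[0,0,0]},
  {"gripper":-1,"xyz":[-0.45,-4.1,-0.7],"angular":[0,0,0]},
  {"gripper":-1,"xyz":[-0.43,-5.2,-0.66],"angular":[0,0,0]},
  {"gripper":-1,"xyz":[-0.36,-6.2,-0.52],"angular":[0,0,0]},
  {"gripper":-1,"xyz":[-0.24,-7.3,-0.3],"angular":[0,0,0]},
  {"gripper":-1,"xyz":[-0.06,-8.25,0],"angular":[0,0,0]},
  {"gripper":-1,"xyz":[0.17,-9.2,0.43],"angular":[0,0,0]},
  {"gripper":-1,"xyz":[0.44,-10.1,0.9],"angular":[0,0,0]},
  {"gripper":-1,"xyz":[0.75,-10.95,1.46],"angular":[0,0,0]},
])

```text
clock: 7.15
position: [629.2, -16.5, 291.8]
ee_rot: [0.73, -0.684, -0.002, -0.001]
contact_force: [-1.1, 6.4, -5.4]
gripper_width: 21.8
```

Call:
move_arm([
  {"gripper":-1,"xyz":[0.2,-0.5,0.4],"angular":[0,0,0]},
  {"gripper":-1,"xyz":[0.2,-0.5,0.4],"angular":[0,0,0]},
  {"gripper":-1,"xyz":[0.2,-0.5,0.4],"angular":[0,0,0]},
])

```text
clock: 7.52
position: [633.5, -18.1, 288.4]
ee_rot: [0.73, -0.684, -0.003, -0.001]
contact_force: [-3.7, 7.8, -3.3]
gripper_width: 21.7
```

```bash
python3 -c "
from h import *
st()"
```

```text
clk 7.53 grasp chute [ 155.8 -259.6  120.5] Fchute [-3.2  8.6  1. ] w 21.7 th 1.955
```

Call:
move_arm([
  {"gripper":1,"xyz":[0,0,0],"angular":[0,0,0]},
  {"gripper":1,"xyz":[0,0,0],"angular":[0,0,0]},
  {"gripper":1,"xyz":[0,0,0],"angular":[0,0,0]},
  {"gripper":1,"xyz":[0,0,0],"angular":[0,0,0]},
  {"gripper":1,"xyz":[0,0,-4],"angular":[0,0,0]},
  {"gripper":1,"xyz":[0,0,-10],"angular":[0,0,0]},
  {"gripper":1,"xyz":[5,1,-10],"angular":[0,0,0]},
  {"gripper":1,"xyz":[11,3,-10],"angular":[0,0,0]},
  {"gripper":1,"xyz":[17,5,-10],"angular":[0,0,0]},
  {"gripper":1,"xyz":[20,6,-5],"angular":[0,0,0]},
])

```text
clock: 8.78
position: [588.1, -227.9, 344.5]
ee_rot: [0.729, -0.685, 0.005, -0.002]
contact_force: [1.1, 0.5, -1.0]
gripper_width: 85.3
```

Run:
```python
from h import *
st()
for n in("scene","top"):
    p,d,P=cloud(n); np.savez(n+"1.npz",p=p,P=P)
    C=(P-O)@RC
    b=(p.max(2)<45)&(C[...,0]>100)&(C[...,0]<230)&(abs(C[...,1]+252)<60)&(C[...,2]>60)&(C[...,2]<150)
    if b.sum()>5: print(n,"handle",b.sum(),np.nanpercentile(C[b],[3,50,97],axis=0).round())
    h=cv2.cvtColor(p,cv2.COLOR_BGR2HSV)
    m=(h[...,0]>=18)&(h[...,0]<=34)&(h[...,1]>100)&(abs(P[...,0]-572)<60)&(abs(P[...,1]+259)<70)&(P[...,2]>8)
    q=P[m]
    from scipy.optimize import least_squares
    def f(v):
        a=v[2]; d=q-[v[0],v[1],29]; l=d[:,0]*np.cos(a)+d[:,1]*np.sin(a); w=-d[:,0]*np.sin(a)+d[:,1]*np.cos(a)
        return (np.sqrt((l/41)**2+(w/29)**2+(d[:,2]/29)**2)-1)*29
    r=least_squares(f,[572,-259,1.9],loss="soft_l1");print(n,m.sum(),r.x.round(2),r.cost/len(q))
cv2.imwrite("pics/top1.png",cv2.resize(p[140:270,120:390],None,fx=2.9,fy=2.9)[:,:790])
```

```text
clk 8.78 grasp chute [  96.4 -465.7   64.2] Fchute [ 1.2  0.8 -0.6] w 85.3 th 1.674
scene handle 163 [[ 143. -270.  122.]
 [ 148. -244.  131.]
 [ 158. -220.  136.]]
scene 271 [ 576.03 -262.43    1.87] 2.5188547759143076
top 417 [ 576.06 -264.29    2.02] 186.6018967817875
```

View pics/top1.png

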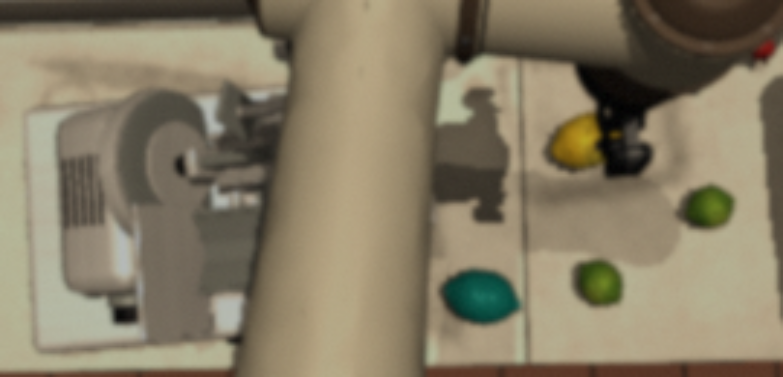

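Run:
```python
from h import *
from scipy.optimize import least_squares
for n in("scene","top"):
    z=np.load(n+".npz");p,P=z["p"],z["P"]
    h=cv2.cvtColor(p,cv2.COLOR_BGR2HSV)
    m=(h[...,0]>=18)&(h[...,0]<=34)&(h[...,1]>100)&(abs(P[...,0]-572)<60)&(abs(P[...,1]+259)<70)&(P[...,2]>8)&(P[...,2]<65)
    q=P[m]
    def f(v):
        a=v[2]; d=q-[v[0],v[1],29]; l=d[:,0]*np.cos(a)+d[:,1]*np.sin(a); w=-d[:,0]*np.sin(a)+d[:,1]*np.cos(a)
        return (np.sqrt((l/41)**2+(w/29)**2+(d[:,2]/29)**2)-1)*29
    r=least_squares(f,[572,-259,1.9],loss="soft_l1");print(n,m.sum(),r.x.round(2),r.cost/len(q))
a=1.93; y=np.array([np.sin(a),-np.cos(a),0])*-1
L=np.array([574.5,-262,38]); rel([L+[0,0,100],L],Rt(y,np.array([0,0,-1.])))
```

```text
scene 270 [ 575.63 -262.05    1.87] 0.7484586606478241
top 373 [ 575.89 -264.22    1.94] 0.8715118380888452
clk 8.88 tcp [ 583.3 -226.4  333.7] F [ 0.7  0.5 -1. ] w 85.2 rot [ 0.011  0.006 -0.299]
   [ 574. -262.  119.] xyz [ 3.6   0.85 21.43]
   [ 574. -262.   19.] xyz [ 3.65  0.73 31.43]
```

Call:
move_arm([
  {"gripper":1,"xyz":[1,0.2,5],"angular":[0,0,-0.14]},
  {"gripper":1,"xyz":[2,0.4,10],"angular":[0,0,-0.28]},
  {"gripper":1,"xyz":[3.7,0.7,15],"angular":[0,0,-0.28]},
  {"gripper":1,"xyz":[3.7,0.7,20],"angular":[0,0,-0.28]},
  {"gripper":1,"xyz":[3.7,0.7,23],"angular":[0,0,-0.28]},
  {"gripper":1,"xyz":[3.7,0.7,23],"angular":[0,0,-0.28]},
  {"gripper":1,"xyz":[3.7,0.7,23],"angular":[0,0,-0.28]},
])

```text
clock: 9.75
position: [584.4, -261.8, 112.3]
ee_rot: [0.818, -0.575, 0.002, -0.0]
contact_force: [-0.4, 0.6, 0.7]
gripper_width: 85.3
```

Run:
```python
from h import *
a=1.91; y=np.array([np.sin(a),-np.cos(a),0])*-1
rel([[575.8,-263,38]],Rt(y,np.array([0,0,-1.])))
p,d=arm.get_image("wrist");cv2.imwrite("pics/w2.png",p)
```

```text
clk 9.75 tcp [ 584.4 -261.8  112.3] F [-0.4  0.6  0.7] w 85.3 rot [-0.003 -0.003  0.007]
   [ 576. -263.   19.] xyz [-0.21  0.88  9.3 ]
```

View pics/w2.png

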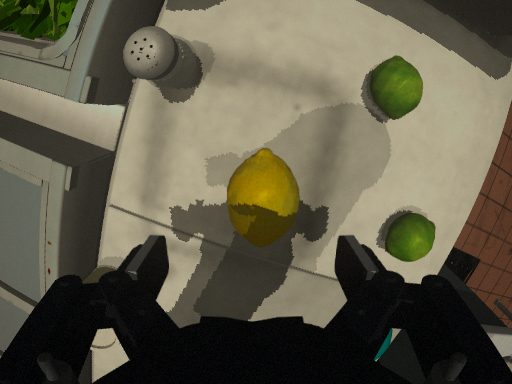

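Call:
move_arm([
  {"gripper":1,"xyz":[-0.2,0.85,0],"angular":[0,0,0]},
  {"gripper":1,"xyz":[-0.2,0.85,4],"angular":[0,0,0]},
  {"gripper":1,"xyz":[-0.2,0.85,8],"angular":[0,0,0]},
  {"gripper":1,"xyz":[-0.2,0.85,9.3],"angular":[0,0,0]},
  {"gripper":1,"xyz":[-0.2,0.85,9.3],"angular":[0,0,0]},
  {"gripper":-1,"xyz":[-0.2,0.85,9.3],"angular":[0,0,0]},
  {"gripper":-1,"xyz":[-0.2,0.85,9.3],"angular":[0,0,0]},
  {"gripper":-1,"xyz":[-0.2,0.85,9.3],"angular":[0,0,0]},
  {"gripper":-1,"xyz":[-0.2,0.85,9.3],"angular":[0,0,0]},
])

```text
clock: 10.92
position: [575.5, -263.1, 19.8]
ee_rot: [0.818, -0.575, 0.002, -0.001]
contact_force: [-0.8, 1.4, 5.1]
gripper_width: 53.8
```

Call:
move_arm([
  {"gripper":-1,"xyz":[0,0,-1],"angular":[0,0,0]},
  {"gripper":-1,"xyz":[0,0,-4],"angular":[0,0,0]},
  {"gripper":-1,"xyz":[0,0,-9],"angular":[0,0,0]},
  {"gripper":-1,"xyz":[0,0,-15],"angular":[0,0,0]},
  {"gripper":-1,"xyz":[0,0,-21],"angular":[0,0,0]},
  {"gripper":-1,"xyz":[0,0,-27],"angular":[0,0,0]},
  {"gripper":-1,"xyz":[0,0,-33],"angular":[0,0,0]},
  {"gripper":-1,"xyz":[0,0,-33],"angular":[0,0,0]},
])

```text
clock: 11.92
position: [575.3, -263.5, 354.9]
ee_rot: [0.818, -0.575, 0.007, -0.002]
contact_force: [-0.2, -0.1, -1.5]
gripper_width: 53.8
```

Run:
```python
from h import *
print(arm.read_state()["joints"].round(2))
# lemon centre ~9mm ahead of grasp point along tool z
for c in((0,-60,110),(0,-60,60),(0,-60,42)): rel([cw(*c)],TILT)
```

```text
[-0.17  0.34  0.24  0.   -1.46  0.52]
clk 11.93 tcp [ 575.3 -263.5  354.9] F [-0.2 -0.1 -1.5] w 53.8 rot [-0.119  0.507  0.269]
   [465. 131. 187.] xyz [-40.98  -2.77  16.44]
clk 11.93 tcp [ 575.3 -263.5  354.9] F [-0.2 -0.1 -1.5] w 53.8 rot [-0.119  0.507  0.269]
   [465. 106. 144.] xyz [-38.67  -1.88  20.78]
clk 11.93 tcp [ 575.3 -263.5  354.9] F [-0.2 -0.1 -1.5] w 53.8 rot [-0.119  0.507  0.269]
   [465.  97. 128.] xyz [-37.83  -1.56  22.34]
```

Call:
move_arm([
  {"gripper":-1,"xyz":[-1.8,5.2,0],"angular":[0,0,0]},
  {"gripper":-1,"xyz":[-3.7,10.4,0],"angular":[0,0,0]},
  {"gripper":-1,"xyz":[-9,8.5,0],"angular":[0,0,0]},
  {"gripper":-1,"xyz":[-14.5,6.5,0],"angular":[0,0,0]},
  {"gripper":-1,"xyz":[-20,4.6,0],"angular":[0,0,0]},
  {"gripper":-1,"xyz":[-25.5,2.6,0],"angular":[-0.03,0.127,0.067]},
  {"gripper":-1,"xyz":[-31,0.7,2],"angular":[-0.06,0.254,0.135]},
  {"gripper":-1,"xyz":[-36.5,-1.2,5],"angular":[-0.09,0.38,0.2]},
  {"gripper":-1,"xyz":[-41,-2.8,9],"angular":[-0.119,0.507,0.269]},
  {"gripper":-1,"xyz":[-41,-2.8,14],"angular":[-0.119,0.507,0.269]},
])

```text
clock: 13.18
position: [461.8, 136.8, 205.6]
ee_rot: [0.709, -0.657, 0.172, 0.191]
contact_force: [0.6, 0.3, -2.2]
gripper_width: 54.0
```

Run:
```python
from h import *
st()
rel([cw(0,-60,80),cw(0,-60,60),cw(0,-60,42)],TILT)
```

```text
clk 13.18 grasp chute [ -3.2 -63.8 128.8] Fchute [ 0.7  1.3 -1.7] w 54.0 th 0.452
clk 13.18 tcp [461.8 136.8 205.6] F [ 0.6  0.3 -2.2] w 54.0 rot [0.007 0.006 0.011]
   [465. 116. 161.] xyz [-0.34 -0.37  4.88]
   [465. 106. 144.] xyz [-0.33 -0.39  6.88]
   [465.  97. 128.] xyz [-0.32 -0.4   8.68]
```

Call:
move_arm([
  {"gripper":-1,"xyz":[-0.3,-0.4,3],"angular":[0,0,0]},
  {"gripper":-1,"xyz":[-0.3,-0.4,5.5],"angular":[0,0,0]},
  {"gripper":-1,"xyz":[-0.3,-0.4,7],"angular":[0,0,0]},
  {"gripper":-1,"xyz":[-0.3,-0.4,8],"angular":[0,0,0]},
  {"gripper":-1,"xyz":[-0.3,-0.4,8.5],"angular":[0,0,0]},
  {"gripper":-1,"xyz":[-0.3,-0.4,8.5],"angular":[0,0,0]},
])

```text
clock: 13.92
position: [464.5, 93.2, 132.4]
ee_rot: [0.707, -0.659, 0.171, 0.192]
contact_force: [-0.1, 0.4, -0.1]
gripper_width: 53.5
```

Run:
```python
from h import *
st()
p,d=arm.get_image("scene");cv2.imwrite("pics/s2.png",cv2.resize(p[150:380,95:345],None,fx=2.6,fy=2.6,interpolation=cv2.INTER_CUBIC))
```

```text
clk 13.93 grasp chute [ -0.6 -65.2  43.5] Fchute [-0.   0.4  0.1] w 53.5 th -0.296
```

View pics/s2.png

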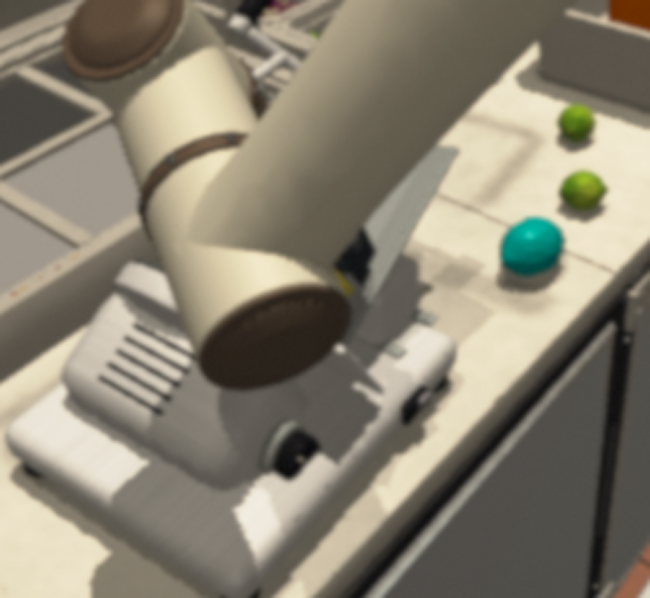

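Call:
move_arm([
  {"gripper":-1,"xyz":[0,0,0.3],"angular":[0,0,0]},
  {"gripper":-1,"xyz":[0,0,0.3],"angular":[0,0,0]},
])

```text
clock: 14.22
position: [465.3, 92.7, 131.0]
ee_rot: [0.707, -0.659, 0.171, 0.19]
contact_force: [-1.9, 3.6, 4.6]
gripper_width: 54.0
```

```bash
python3 -c "
from h import *
st()"
```

```text
clk 14.22 grasp chute [  0.2 -64.9  42.1] Fchute [-1.8  0.9  5.8] w 54.0 th -0.312
```

Call:
move_arm([
  {"gripper":1,"xyz":[0,0,0],"angular":[0,0,0]},
  {"gripper":1,"xyz":[0,0,0],"angular":[0,0,0]},
  {"gripper":1,"xyz":[0,0,0],"angular":[0,0,0]},
  {"gripper":1,"xyz":[0,0,0],"angular":[0,0,0]},
  {"gripper":1,"xyz":[0,0,-3],"angular":[0,0,0]},
  {"gripper":1,"xyz":[0,0,-8],"angular":[0,0,0]},
  {"gripper":1,"xyz":[0,0,-13],"angular":[0,0,0]},
  {"gripper":1,"xyz":[0,0,-17],"angular":[0,0,0]},
  {"gripper":1,"xyz":[0,0,-17],"angular":[0,0,0]},
])

```text
clock: 15.35
position: [467.5, 178.0, 279.6]
ee_rot: [0.707, -0.659, 0.171, 0.188]
contact_force: [-0.3, -0.4, 0.0]
gripper_width: 85.1
```

Run:
```python
from h import *
st()
s=arm.read_state();p,d=arm.get_image("wrist")
cv2.imwrite("pics/w3.png",p)
c=arm.get_calibration("wrist");K,R,t=[np.array(c[k],float) for k in("camera_matrix","R","t")]
h=cv2.cvtColor(p,cv2.COLOR_BGR2HSV)
v,u=np.mgrid[:384,:512]; x=(u-K[0,2])/K[0,0];y=(v-K[1,2])/K[1,1]; r=np.hypot(x,y)+1e-9
P=(np.dstack([np.tan(r)/r*x*d,np.tan(r)/r*y*d,d])-t.ravel())@R
C=(P-O)@RC
m=(h[...,0]>=18)&(h[...,0]<=34)&(h[...,1]>100)&(abs(C[...,0])<60)&(C[...,1]>-250)&(C[...,1]<20)&(d>0)&(C[...,2]>-10)
print(m.sum(),np.percentile(C[m],[3,50,97],axis=0).round())
rel([cw(*handle(1.95,0))+[0,0,130]])
```

```text
clk 15.35 grasp chute [  2.3 -65.6 213.4] Fchute [-0.3 -0.3 -0.2] w 85.1 th 0.789
2392 [[-26. -61.  38.]
 [  0. -41.  61.]
 [ 24. -12.  69.]]
clk 15.4 tcp [466.5 176.7 277.7] F [-1.2 -0.  -1.7] w 85.1 rot [ 0.046 -0.515  0.004]
   [632. -12. 414.] xyz [ 24.28 -14.78  -2.71]
```

View pics/w3.png

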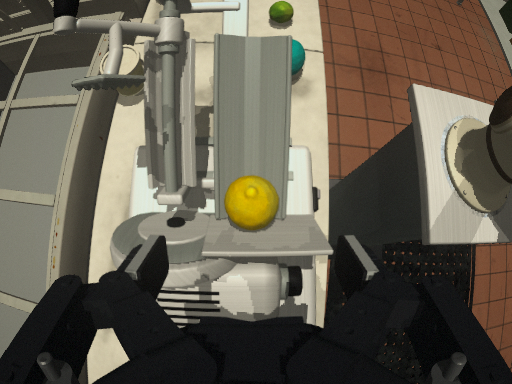

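```bash
cat > lem.py <<'E'
from h import *
from scipy.optimize import least_squares
def lemon(C,m):
    q=C[m]
    def f(v):
        R=Rn.from_rotvec([v[3],0,v[4]]).as_matrix(); d=(q-v[:3])@R   # long axis = local y
        return (np.linalg.norm(d/[29,41.5,29],axis=1)-1)*29
    for a in(0,.8,1.57,-.8):
        r=least_squares(f,[0,-40,32,a,0],loss="soft_l1",f_scale=2)
        ax=Rn.from_rotvec([r.x[3],0,r.x[4]]).as_matrix()[:,1]
        print("lemon c",r.x[:3].round(1),"axis",ax.round(2),"cost",round(r.cost/len(q),2))
def wristC():
    p,d=arm.get_image("wrist")
    c=arm.get_calibration("wrist");K,R,t=[np.array(c[k],float) for k in("camera_matrix","R","t")]
    v,u=np.mgrid[:384,:512]; x=(u-K[0,2])/K[0,0];y=(v-K[1,2])/K[1,1]; r=np.hypot(x,y)+1e-9
    P=(np.dstack([np.tan(r)/r*x*d,np.tan(r)/r*y*d,d])-t.ravel())@R
    return p,d,(P-O)@RC
def ymask(p,d,C):
    h=cv2.cvtColor(p,cv2.COLOR_BGR2HSV)
    return (h[...,0]>=18)&(h[...,0]<=34)&(h[...,1]>100)&(abs(C[...,0])<60)&(C[...,1]>-250)&(C[...,1]<20)&(d>0)&(C[...,2]>-10)
if __name__=="__main__":
    p,d,C=wristC(); lemon(C,ymask(p,d,C))
E
python3 lem.py
```

```text
lemon c [  1.6 -31.   30.7] axis [-0.07 -0.33  0.94] cost 4.42
lemon c [  1.6 -31.   30.7] axis [-0.07 -0.33  0.94] cost 4.42
lemon c [  1.6 -31.   30.7] axis [-0.07 -0.33  0.94] cost 4.42
lemon c [  1.6 -31.   30.7] axis [ 0.07  0.33 -0.94] cost 4.42
```

Call:
move_arm([
  {"gripper":1,"xyz":[2,0,-4],"angular":[0,-0.05,0]},
  {"gripper":1,"xyz":[4.5,0,-8],"angular":[0.01,-0.17,0]},
  {"gripper":1,"xyz":[7,0,-11.5],"angular":[0.02,-0.29,0]},
  {"gripper":1,"xyz":[12,-2,-9.5],"angular":[0.03,-0.41,0]},
  {"gripper":1,"xyz":[16,-5.5,-7.5],"angular":[0.046,-0.515,0]},
  {"gripper":1,"xyz":[20,-9.5,-5],"angular":[0.046,-0.515,0]},
  {"gripper":1,"xyz":[24.3,-14,-2.7],"angular":[0.046,-0.515,0]},
  {"gripper":1,"xyz":[24.3,-14.8,-2.7],"angular":[0.046,-0.515,0]},
  {"gripper":1,"xyz":[24.3,-14.8,-2.7],"angular":[0.046,-0.515,0]},
])

```text
clock: 16.58
position: [632.0, -13.2, 411.5]
ee_rot: [0.731, -0.683, -0.001, 0.003]
contact_force: [-0.3, 0.9, -0.8]
gripper_width: 85.4
```

Run:
```python
from lem import *
g=st(); p,d,C=wristC()
b=(p.max(2)<50)&(C[...,0]>100)&(C[...,0]<230)&(abs(C[...,1]+252)<60)&(C[...,2]>60)&(C[...,2]<150)&(d>0)
print(b.sum(),np.percentile(C[b],[3,50,97],axis=0).round())
h=np.array([633.5,-18.1,288.4+18.7])
rel([h+[0,0,40],h],DOWN); cv2.imwrite("pics/w4.png",p)
```

```text
clk 16.57 grasp chute [ 150.6 -316.6  229.5] Fchute [-0.3  1.2 -0.3] w 85.4 th 1.567
1136 [[ 145. -276.  128.]
 [ 154. -255.  133.]
 [ 165. -224.  136.]]
clk 16.62 tcp [631.5 -12.5 412.7] F [-1.7 -0.9 -0.2] w 85.6 rot [ 0.005 -0.002  0.003]
   [634. -18. 328.] xyz [ 0.55 -0.2   8.43]
   [634. -18. 288.] xyz [ 0.54 -0.22 12.43]
```

View pics/w4.png

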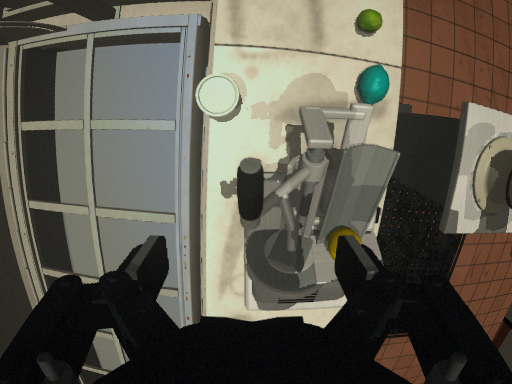

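Run:
```python
from h import *
rel([cw(156,-254,121)])
```

```text
clk 16.62 tcp [631.5 -12.5 412.7] F [-1.7 -0.9 -0.2] w 85.6 rot [ 0.005 -0.002  0.003]
   [633. -13. 286.] xyz [ 0.04 -0.24 12.66]
```

Call:
move_arm([
  {"gripper":1,"xyz":[0.1,-0.25,4.5],"angular":[0,0,0]},
  {"gripper":1,"xyz":[0.1,-0.25,9],"angular":[0,0,0]},
  {"gripper":1,"xyz":[0.1,-0.25,12.5],"angular":[0,0,0]},
  {"gripper":1,"xyz":[0.1,-0.25,12.5],"angular":[0,0,0]},
  {"gripper":1,"xyz":[0.1,-0.25,12.5],"angular":[0,0,0]},
  {"gripper":-1,"xyz":[0.1,-0.25,12.5],"angular":[0,0,0]},
  {"gripper":-1,"xyz":[0.1,-0.25,12.5],"angular":[0,0,0]},
  {"gripper":-1,"xyz":[0.1,-0.25,12.5],"angular":[0,0,0]},
  {"gripper":-1,"xyz":[0.1,-0.25,12.5],"angular":[0,0,0]},
])

```text
clock: 17.75
position: [634.0, -13.9, 289.3]
ee_rot: [0.731, -0.682, -0.0, 0.002]
contact_force: [-1.1, 0.7, 2.2]
gripper_width: 21.3
```

Call:
move_arm([
  {"gripper":-1,"xyz":[0.3,0,-0.2],"angular":[0,0,0]},
  {"gripper":-1,"xyz":[0.6,0,-0.35],"angular":[0,0,0]},
  {"gripper":-1,"xyz":[0.9,0,-0.5],"angular":[0,0,0]},
  {"gripper":-1,"xyz":[0.9,0,-0.5],"angular":[0,0,0]},
])

```text
clock: 18.25
position: [634.0, -20.6, 292.0]
ee_rot: [0.731, -0.682, -0.003, 0.001]
contact_force: [-3.4, 9.0, -2.5]
gripper_width: 21.4
```

Run:
```python
from h import *
st()
s=arm.read_state();R=Rn.from_quat(s["ee_rot"]).as_matrix()
h0=np.array(handle(1.95,0))
for th in list(np.arange(1.85,0.01,-.1))+[0]: print(round(th,2),(R.T@(RC@(np.array(handle(th,0))-h0))/10).round(2))
```

```text
clk 18.25 grasp chute [ 156.1 -263.5  122.4] Fchute [-2.8  9.2  2.3] w 21.4 th 1.946
1.85 [-0.34  0.81 -0.59]
1.75 [-0.63  1.69 -1.11]
1.65 [-0.88  2.62 -1.54]
1.55 [-1.08  3.6  -1.9 ]
1.45 [-1.24  4.61 -2.17]
1.35 [-1.34  5.65 -2.35]
1.25 [-1.38  6.7  -2.44]
1.15 [-1.38  7.76 -2.44]
1.05 [-1.32  8.82 -2.34]
0.95 [-1.21  9.85 -2.16]
0.85 [-1.05 10.86 -1.89]
0.75 [-0.83 11.84 -1.53]
0.65 [-0.57 12.76 -1.09]
0.55 [-0.27 13.64 -0.57]
0.45 [ 0.08 14.44  0.02]
0.35 [ 0.46 15.18  0.68]
0.25 [ 0.88 15.83  1.4 ]
0.15 [ 1.33 16.4   2.17]
0.05 [ 1.81 16.88  2.99]
0 [ 2.05 17.08  3.41]
```

Call:
move_arm([
  {"gripper":-1,"xyz":[-0.34,0.8,-0.6],"angular":[0,0,0]},
  {"gripper":-1,"xyz":[-0.63,1.7,-1.1],"angular":[0,0,0]},
  {"gripper":-1,"xyz":[-0.88,2.6,-1.54],"angular":[0,0,0]},
  {"gripper":-1,"xyz":[-1.08,3.6,-1.9],"angular":[0,0,0]},
  {"gripper":-1,"xyz":[-1.24,4.6,-2.17],"angular":[0,0,0]},
  {"gripper":-1,"xyz":[-1.34,5.65,-2.35],"angular":[0,0,0]},
  {"gripper":-1,"xyz":[-1.38,6.7,-2.44],"angular":[0,0,0]},
  {"gripper":-1,"xyz":[-1.38,7.76,-2.44],"angular":[0,0,0]},
  {"gripper":-1,"xyz":[-1.32,8.8,-2.34],"angular":[0,0,0]},
  {"gripper":-1,"xyz":[-1.21,9.85,-2.16],"angular":[0,0,0]},
])

```text
clock: 19.5
position: [536.5, -14.7, 316.7]
ee_rot: [0.732, -0.682, -0.0, -0.002]
contact_force: [-3.2, 11.1, 3.0]
gripper_width: 21.6
```

Run:
```python
from h import *
st()
s=arm.read_state();R=Rn.from_quat(s["ee_rot"]).as_matrix()
h0=np.array(handle(.95,0))
for th in list(np.arange(.85,0.01,-.1))+[0,-.03]: print(round(th,2),(R.T@(RC@(np.array(handle(th,0))-h0))/10).round(2))
```

```text
clk 19.5 grasp chute [  58.2 -264.3  146.7] Fchute [-2.7  8.3  8.1] w 21.6 th 0.988
0.85 [0.16 1.01 0.26]
0.75 [0.37 1.99 0.62]
0.65 [0.63 2.92 1.05]
0.55 [0.93 3.8  1.56]
0.45 [1.28 4.61 2.15]
0.35 [1.66 5.35 2.8 ]
0.25 [2.08 6.01 3.51]
0.15 [2.53 6.59 4.28]
0.05 [3.   7.07 5.1 ]
0 [3.25 7.27 5.52]
-0.03 [3.4  7.39 5.77]
```

Call:
move_arm([
  {"gripper":-1,"xyz":[0.16,1.0,0.26],"angular":[0,0,0]},
  {"gripper":-1,"xyz":[0.37,2.0,0.62],"angular":[0,0,0]},
  {"gripper":-1,"xyz":[0.63,2.9,1.05],"angular":[0,0,0]},
  {"gripper":-1,"xyz":[0.93,3.8,1.56],"angular":[0,0,0]},
  {"gripper":-1,"xyz":[1.28,4.6,2.15],"angular":[0,0,0]},
  {"gripper":-1,"xyz":[1.66,5.35,2.8],"angular":[0,0,0]},
  {"gripper":-1,"xyz":[2.08,6.0,3.5],"angular":[0,0,0]},
  {"gripper":-1,"xyz":[2.53,6.6,4.28],"angular":[0,0,0]},
  {"gripper":-1,"xyz":[3.0,7.1,5.1],"angular":[0,0,0]},
  {"gripper":-1,"xyz":[3.25,7.27,5.5],"angular":[0,0,0]},
])

```text
clock: 20.75
position: [462.3, -53.6, 257.8]
ee_rot: [0.731, -0.682, -0.004, 0.003]
contact_force: [-5.1, 9.2, -5.7]
gripper_width: 21.6
```

Run:
```python
from h import *
st()
s=arm.read_state();R=Rn.from_quat(s["ee_rot"]).as_matrix()
for d in(70,100): print(d,(R.T@(RC@[0,d,0])/10).round(2))
```

```text
clk 20.75 grasp chute [ -15.9 -263.7   76.3] Fchute [-4.4 11.1 -0.3] w 21.6 th 0.008
70 [-6.06  0.    3.51]
100 [-8.66  0.01  5.01]
```

Call:
move_arm([
  {"gripper":-1,"xyz":[-0.9,0,0.5],"angular":[0,0,0]},
  {"gripper":-1,"xyz":[-1.8,0,1.04],"angular":[0,0,0]},
  {"gripper":-1,"xyz":[-2.7,0,1.56],"angular":[0,0,0]},
  {"gripper":-1,"xyz":[-3.6,0,2.08],"angular":[0,0,0]},
  {"gripper":-1,"xyz":[-4.5,0,2.6],"angular":[0,0,0]},
  {"gripper":-1,"xyz":[-5.4,0,3.1],"angular":[0,0,0]},
  {"gripper":-1,"xyz":[-6.1,0,3.5],"angular":[0,0,0]},
  {"gripper":-1,"xyz":[-6.5,0,3.75],"angular":[0,0,0]},
  {"gripper":-1,"xyz":[-6.5,0,3.75],"angular":[0,0,0]},
])

```text
clock: 21.88
position: [457.7, 9.1, 221.9]
ee_rot: [0.731, -0.682, -0.002, 0.005]
contact_force: [-6.6, 2.5, -0.4]
gripper_width: 21.4
```

Run:
```python
from lem import *
g=st()
p,d,P=cloud("top"); C=(P-O)@RC; lemon(C,ymask(p,d,C))
a=cv2.resize(p[140:270,120:390],None,fx=2.9,fy=2.9)[:,:790]
p,d,P=cloud("scene")
b=cv2.resize(p[190:330,150:320],None,fx=2.4,fy=2.4)
o=np.zeros((600,790,3),np.uint8); o[:a.shape[0]-140]=a[90:a.shape[0]-50,:790] if 0 else a[:a.shape[0]-140,:790]
o[-336:,:408]=b
cv2.imwrite("pics/c5.png",o)
```

```text
clk 21.88 grasp chute [ -15.8 -191.2   76.6] Fchute [-6.4  2.8  0.9] w 21.4 th 0.012
lemon c [  0. -40.  32.] axis [0. 1. 0.] cost nan
lemon c [  0. -40.  32.] axis [0.   0.7  0.72] cost nan
lemon c [  0. -40.  32.] axis [0. 0. 1.] cost nan
lemon c [  0. -40.  32.] axis [-0.    0.7  -0.72] cost nanlem.py:11: RuntimeWarning: invalid value encountered in scalar divide
  print("lemon c",r.x[:3].round(1),"axis",ax.round(2),"cost",round(r.cost/len(q),2))
Traceback (most recent call last):
ValueError: could not broadcast input array from shape (237,783,3) into shape (237,790,3)
```

Call:
move_arm([
  {"gripper":-1,"xyz":[-0.2,0,0.12],"angular":[0,0,0]},
  {"gripper":-1,"xyz":[-0.4,0,0.23],"angular":[0,0,0]},
  {"gripper":-1,"xyz":[-0.7,0,0.4],"angular":[0,0,0]},
  {"gripper":-1,"xyz":[-0.7,0,0.4],"angular":[0,0,0]},
])

```text
clock: 22.48
position: [457.1, 15.9, 218.0]
ee_rot: [0.731, -0.682, -0.002, 0.005]
contact_force: [-7.9, 1.3, 0.8]
gripper_width: 21.2
```

```bash
python3 -c "
from h import *
st()"
```

```text
clk 22.48 grasp chute [ -15.8 -183.4   76.6] Fchute [-7.9  1.3  1.4] w 21.2 th 0.012
```

Call:
move_arm([
  {"gripper":-1,"xyz":[-0.2,0,0.12],"angular":[0,0,0]},
  {"gripper":-1,"xyz":[-0.4,0,0.23],"angular":[0,0,0]},
  {"gripper":-1,"xyz":[-0.4,0,0.23],"angular":[0,0,0]},
])

```text
clock: 22.85
position: [456.9, 19.8, 215.8]
ee_rot: [0.731, -0.682, -0.002, 0.005]
contact_force: [-8.4, 1.1, 0.4]
gripper_width: 21.5
```

```bash
python3 -c "
from h import *
st()"
```

```text
clk 22.85 grasp chute [ -15.8 -178.9   76.6] Fchute [-8.3  1.3  0.9] w 21.5 th 0.012
```

Call:
move_arm([
  {"gripper":-1,"xyz":[-0.2,0,0.12],"angular":[0,0,0]},
  {"gripper":-1,"xyz":[-0.4,0.05,0.23],"angular":[0,0,0]},
  {"gripper":-1,"xyz":[-0.4,0.05,0.23],"angular":[0,0,0]},
])

```text
clock: 23.22
position: [456.5, 23.8, 213.6]
ee_rot: [0.731, -0.682, -0.002, 0.004]
contact_force: [-6.6, 0.7, 1.3]
gripper_width: 21.7
```

```bash
python3 -c "
from h import *
st()"
```

```text
clk 23.23 grasp chute [ -15.8 -174.4   76.7] Fchute [-6.6  0.5  1.5] w 21.7 th 0.012
```

Call:
move_arm([
  {"gripper":-1,"xyz":[-0.2,0,0.12],"angular":[0,0,0]},
  {"gripper":-1,"xyz":[-0.4,0.05,0.23],"angular":[0,0,0]},
  {"gripper":-1,"xyz":[-0.4,0.05,0.23],"angular":[0,0,0]},
])

```text
clock: 23.6
position: [456.2, 27.8, 211.4]
ee_rot: [0.731, -0.682, -0.002, 0.004]
contact_force: [-6.1, 0.7, -1.1]
gripper_width: 21.3
```

```bash
python3 -c "
from h import *
st()"
```

```text
clk 23.6 grasp chute [ -15.8 -169.8   76.8] Fchute [-6.1  1.6 -0.6] w 21.3 th 0.013
```

Call:
move_arm([
  {"gripper":-1,"xyz":[-0.2,0,0.12],"angular":[0,0,0]},
  {"gripper":-1,"xyz":[-0.2,0,0.12],"angular":[0,0,0]},
])

```text
clock: 23.85
position: [456.1, 29.2, 210.7]
ee_rot: [0.731, -0.682, -0.001, 0.004]
contact_force: [-5.8, -1.4, 0.9]
gripper_width: 21.3
```

```bash
python3 -c "
from h import *
st()"
```

```text
clk 23.85 grasp chute [ -15.9 -168.1   76.9] Fchute [-5.9 -1.3  0.1] w 21.3 th 0.014
```

Call:
move_arm([
  {"gripper":-1,"xyz":[-0.2,0,0.12],"angular":[0,0,0]},
  {"gripper":-1,"xyz":[-0.2,0,0.12],"angular":[0,0,0]},
])

```text
clock: 24.1
position: [456.0, 29.8, 210.5]
ee_rot: [0.731, -0.682, -0.0, 0.005]
contact_force: [-6.6, -5.9, 6.4]
gripper_width: 21.1
```

```bash
python3 -c "
from h import *
st()"
```

```text
clk 24.1 grasp chute [ -15.9 -167.4   77.1] Fchute [-7.1 -7.9  2.6] w 21.1 th 0.016
```

Call:
move_arm([
  {"gripper":-1,"xyz":[0.2,0.1,-0.12],"angular":[0,0,0]},
  {"gripper":-1,"xyz":[0.2,0.1,-0.12],"angular":[0,0,0]},
  {"gripper":1,"xyz":[0.2,0.1,-0.12],"angular":[0,0,0]},
  {"gripper":1,"xyz":[0.2,0.1,-0.12],"angular":[0,0,0]},
  {"gripper":1,"xyz":[0.2,0.1,-0.12],"angular":[0,0,0]},
  {"gripper":1,"xyz":[0.2,0.1,-0.12],"angular":[0,0,0]},
  {"gripper":1,"xyz":[0.2,0.1,-3],"angular":[0,0,0]},
  {"gripper":1,"xyz":[0.2,0.1,-8],"angular":[0,0,0]},
  {"gripper":1,"xyz":[0.2,0.1,-13],"angular":[0,0,0]},
  {"gripper":1,"xyz":[2,0.1,-15],"angular":[0,0,0]},
])

```text
clock: 25.35
position: [460.1, 13.5, 363.5]
ee_rot: [0.732, -0.682, 0.002, -0.001]
contact_force: [0.3, -0.5, -0.4]
gripper_width: 85.4
```

Run:
```python
from lem import *
st(); p,d,C=wristC(); m=ymask(p,d,C); print(m.sum()); 
if m.sum()>30: print(np.percentile(C[m],[3,50,97],axis=0).round()); lemon(C,m)
b=(p.max(2)<50)&(abs(C[...,0]+15)<30)&(C[...,1]>-230)&(C[...,1]<-100)&(C[...,2]>50)&(C[...,2]<100)&(d>0)
print("handle",np.percentile(C[b],[3,50,97],axis=0).round())
cv2.imwrite("pics/w6.png",p)
```

```text
clk 25.35 grasp chute [ -18.  -258.3  201.3] Fchute [ 0.3 -0.3 -0.6] w 85.4 th 0.666
993
[[-23. -64.  42.]
 [  1. -53.  59.]
 [ 27. -30.  70.]]
lemon c [  2.4 -29.2  34.8] axis [ 0.04 -0.67  0.74] cost 0.55
lemon c [  2.4 -29.2  34.8] axis [ 0.04 -0.67  0.74] cost 0.55
lemon c [  2.4 -29.2  34.8] axis [ 0.04 -0.67  0.74] cost 0.55
lemon c [  2.4 -29.2  34.8] axis [-0.04  0.67 -0.74] cost 0.55
handle [[ -26. -189.   79.]
 [ -16. -168.   85.]
 [  -5. -137.   87.]]
```

View pics/w6.png

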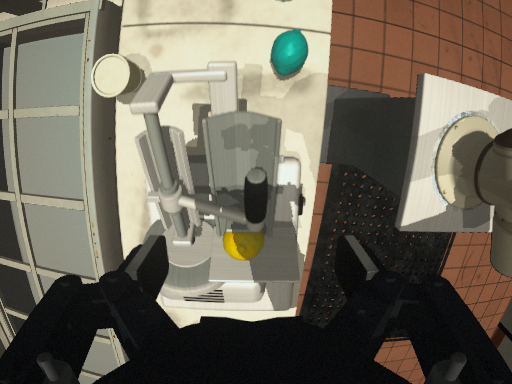

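Call:
move_arm([
  {"gripper":1,"xyz":[0,0,0],"angular":[0,0,0]},
  {"gripper":1,"xyz":[0,0,0],"angular":[0,0,0]},
  {"gripper":1,"xyz":[0,0,0],"angular":[0,0,0]},
  {"gripper":1,"xyz":[0,0,0],"angular":[0,0,0]},
  {"gripper":1,"xyz":[0,0,0],"angular":[0,0,0]},
  {"gripper":1,"xyz":[0,0,0],"angular":[0,0,0]},
  {"gripper":1,"xyz":[0,0,0],"angular":[0,0,0]},
  {"gripper":1,"xyz":[0,0,0],"angular":[0,0,0]},
])

```text
clock: 26.4
position: [458.9, 12.9, 360.0]
ee_rot: [0.731, -0.682, 0.0, 0.001]
contact_force: [-0.4, 0.1, -0.8]
gripper_width: 85.5
```

Run:
```python
from lem import *
st(); p,d,C=wristC(); m=ymask(p,d,C); print(m.sum(),np.percentile(C[m],[3,50,97],axis=0).round()); lemon(C,m)
b=(p.max(2)<50)&(abs(C[...,0]+15)<30)&(C[...,1]>-230)&(C[...,1]<-100)&(C[...,2]>50)&(C[...,2]<100)&(d>0)
print("handle",np.percentile(C[b],[3,50,97],axis=0).round())
arm.job_done()
```

```text
clk 26.4 grasp chute [ -19.  -256.9  198. ] Fchute [-0.4  0.5 -0.6] w 85.5 th 0.652
999 [[-24. -61.  42.]
 [  0. -50.  59.]
 [ 26. -25.  70.]]
lemon c [  2.  -25.7  35. ] axis [-0.01 -0.71  0.7 ] cost 0.34
lemon c [  2.  -25.7  35. ] axis [-0.01 -0.71  0.7 ] cost 0.34
lemon c [  2.  -25.7  35. ] axis [-0.01 -0.71  0.7 ] cost 0.34
lemon c [  2.  -25.7  35. ] axis [ 0.01  0.71 -0.7 ] cost 0.34
handle [[ -27. -187.   78.]
 [ -16. -166.   84.]
 [  -6. -134.   87.]]
the job is handed in; nothing more can be done
```

I loaded the slicer and handed the job in at about 26 s of the 72 s allowed. The system gives no verdict, so these are only my own readings.

**What I did:** I pulled the end weight to its top stop and swung the arm clear, to about 1.95 rad. I then laid the lemon in the trough and swung the arm back over the chute, to about 0.01 rad. Last, I lowered the weight by hand until the plate touched the lemon, then let go. The wrist reading on contact was about 8 N along the chute.

**Last checks, before handing in:**
- **Lemon position:** its centre fitted at about x 2, y −26, z 35 mm in the chute frame, within the limits.
- **Plate on the lemon:** the grip rests about 20 mm short of the rod's bottom end, so the lemon is carrying the weight. I had no direct reading of the contact force after letting go.
- **Hand:** it is open and about 150 mm clear, with no force on it.
- **Limes and cup:** I never touched them. I saw them unmoved in earlier pictures but did not measure them again at the end.

**What disagreed:**
- **Lemon tilt:** on release the lemon slid down to the gauge plate and tipped up. It sits tilted about 45° instead of lying flat. I left it because its centre is still within the limits.
- **Movement between checks:** the last two wrist measurements, 1 s apart, differed by about 3 mm for the lemon and grip. The hand itself was still settling by a few mm, so I took this as camera error and not as the lemon moving.

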